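Put the examination things away in the drawer

ROBOT

A 6-joint arm with a two-finger parallel gripper is mounted at the origin on the work surface. World frame = base frame: x ahead of the robot, y to its left, z up, the work surface at z = 0. Lengths are in m, angles in degrees, forces in N, time in s.
With the tool pointing down it reaches from about 0.325 to 0.775 m from the base axis. Payload 5.5 kg.
Tool frame: the origin (TCP) lies at the centre of the arm's flange, where the gripper is bolted on; the fingertips stand 182 mm ahead of it and the grasp point (between the pads) lies 163 mm ahead of it; z points along the fingers, y is the line along which they close (so a half turn about z gives the same grasp; the last joint's range is limited). The gripper opens to 88 mm and grips with 3 to 60 N. Pads are 20 mm wide; open, the fingers measure 115 mm over their backs; the gripper's body (75 mm by 178 mm) begins 61 mm behind the grasp point.
Start: joints at [-77.848, 5.22, 70.514, -0, 104.267, -3.249], TCP at [0.159, -0.578, 0.405] pointing down, gripper open.
Joint ranges: [-164.24, 164.24], [-49.07, 125.15], [9.68, 141.18], [-86.29, 266.29], [3.28, 154.24], [-151.56, 151.56]. Speed limits (degrees/s): [147.25, 147.25, 172.46, 180, 180, 180].

INTERFACE

Orientations are given as [roll, pitch, yaw] about the fixed x, y, z axes, in that order (R = Rz(yaw) Ry(pitch) Rx(roll)).
In Python, from station import r gives the robot as it stands. The module is installed in compiled form; this text tells all that it offers. Calls block until the motion is done:
- r.reach(position, orientation): joint-space move of the TCP to a pose.
- r.servo_line(position, rotation=None, speed=0.15): straight line of the TCP; rotation=None keeps the orientation; speed is the mean speed in m/s.
- r.move_joints(angles): joint-space move.
- r.let_go() and r.grab(squeeze=None): open the fingers fully, or close them until they stop; squeeze is the grip in N (None keeps the last).
- r.wait(seconds).
- r.inverse_kinematics(position, orientation): joint angles nearest the present ones, or None.
- r.sense(): the state.
- r.snapshot(name): name is "scene" or "top" or "wrist"; returns a dict with "frame" (420x560x3 uint8, red, green, blue), "fx", "fy", "cx", "cy" (pixels), "dist_coeffs" ([k1, k2, p1, p2, k3] as OpenCV has them; the pictures are not rectified), "R" (3x3) and "t" (3): a world point X has camera coordinates R X + t. Camera axes: x right, y down, z forward; pixel columns grow to the right and rows downward; lengths in m; the calibration is good to about 2 mm. A picture is of the moment at which its call begins. There is no depth.
A pose or a line that the arm cannot do raises r.IKError and nothing moves.
- r.hand_in(): hands the job in; it is judged then, once.
The state is a dict: "clock": time; "joints": joint angles; "joint_vel": joint speeds; "joint_torque": joint torques, N m; "tcp_pos": TCP position; "orientation": TCP orientation; "contact_force": force on the tool from outside, world axes, zero at the start; "torque": the same for the moment, N m; "opening": finger opening in m; "gripper_force": force on a finger pad.
Only numpy, scipy, OpenCV 4.12 (cv2) and the standard library are available. Lean on these libraries where they do the work, as an engineer would, in place of code of your own. Each camera call takes 0.05 s, during which the arm holds its last target. There are 200 camera calls.

TASK

Put the reflex hammer, the tuning fork and the small amber jar away in the open wooden drawer, setting each down rather than dropping it: the two instruments lying flat, the jar standing on the drawer's bottom and kept upright all the way. When all three are in, push the drawer gently until it is fully shut. Leave the tall bottle and the jar of cotton balls where they are.

Things in the scene. Friction and masses are not known exactly. Their poses are not given: they have to be found in the camera images.
- hammer: Bare steel reflex hammer, 181 mm long, lying. Origin: under the shaft on the surface it lies on, near the balance point; x along the shaft to the head, z up. Shaft: 10 mm round rod, axis 11 mm above the origin, bare from x = -35 to +54 mm. Thicker grip (22 mm round) from x = -105 to -35 mm. Head: cross-bar along y at x = +65 mm, 62 mm long, 22 mm thick, black rubber ends. 130 g.
- fork: Aluminium tuning fork, 150 mm long, 10 mm thick, lying flat. Origin: under its middle, on the surface it lies on; x runs along it to the open ends of the prongs, z up. Two prongs, 26 mm wide over both, run from x = -24 mm (where they join) to +75 mm; the round stem, 10 mm thick, runs from x = -75 to -24 mm. 90 g.
- jar: Small round closed jar of amber glass with a paper label and a white cap, 54 mm in diameter, 62 mm tall, standing. Straight sides up to 32 mm, then it narrows; the cap is 48 mm wide. Origin: centre of its underside; z up. 130 g.
- drawer (a joint): How far the drawer of the low, fixed wooden unit is open (m): 0 is fully shut, at most 0.235; it starts open, and slides in along the x of drawer_front. The unit is 340 mm wide, 330 mm deep and 112 mm high, with a carton lying far back on its top; its 12 mm top board begins 15 mm behind the face of the shut drawer and leaves 78 mm of free height over the drawer's bottom.
- drawer_front (a point): Middle of the front edge of the drawer's inner bottom (upper face), moves with the drawer; 22 mm above the counter. x into the unit, z up. Inner space: x 0 to 285, y -149 to +149 mm. Side walls 6 mm thick, 68 mm high above this point; front panel (21 mm thick with its wall, at x below 0) 78 mm high. Open by q, the bottom is uncovered from x = 0 to x = q - 6 mm.
- drawer_handle (a point): Middle of the drawer's steel bar handle: a bar 11 mm thick and 120 mm long along the drawer's y, 35 mm in front of the drawer's front, 74 mm above the counter, moving with the drawer. x points into the unit.
- bottle: Bystander: tall amber bottle with a black cap, 84 mm in diameter, 210 mm tall. Origin: centre of its underside.
- cotton_jar: Bystander: clear glass jar of cotton balls with a steel lid, 92 mm in diameter, 140 mm tall. Origin: centre of its underside.
Not all that is in view belongs to the job. Of the things like the hammer, leave any that is green or turquoise; of the rest the larger one is meant.

How it is judged:
By the outcome, as a careful person would: the job done as asked, in the order asked, and still so for the second after the job is handed in, with the robot touching nothing.
It also fails if it takes over 72 s, if anything falls off the work surface, if the arm or the gripper's body presses on something with over 40 N, if the wrist force passes 120 N, or if a joint passes its speed limit or range.

## Working session

There is one attempt and no reset: what is moved stays moved. The work goes in short steps, each a Python script; the robot and the scene stay as the last script left them, time stands still between calls to the robot, and variables do not carry over. Pictures are saved under pics/ and viewed, at most 10 in all, crops included, and the job is handed in when it is done.

```bash
mkdir -p pics; cat > h.py <<'E'
from station import r
import numpy as np, cv2, pickle
def snap(n,f):
    s=r.snapshot(n); cv2.imwrite(f'pics/{f}.png',s['frame'][:,:,::-1]); pickle.dump(s,open(f'pics/{f}.pkl','wb')); return s
def load(f): return pickle.load(open(f'pics/{f}.pkl','rb'))
def px2w(s,uv,z):
    K=np.array([[s['fx'],0,s['cx']],[0,s['fy'],s['cy']],[0,0,1.]]); 
    p=cv2.undistortPoints(np.array(uv,float).reshape(-1,1,2),K,np.array(s['dist_coeffs'],float)).reshape(-1,2)
    R=np.array(s['R']);t=np.array(s['t']);C=-R.T@t
    d=np.c_[p,np.ones(len(p))]@R
    return C+d*((np.asarray(z,float)-C[2])/d[:,2])[:,None] if np.ndim(z) else C+d*((z-C[2])/d[:,2])[:,None]
def w2px(s,X):
    K=np.array([[s['fx'],0,s['cx']],[0,s['fy'],s['cy']],[0,0,1.]])
    return cv2.projectPoints(np.array(X,float).reshape(-1,1,3),cv2.Rodrigues(np.array(s['R']))[0],np.array(s['t'],float),K,np.array(s['dist_coeffs'],float))[0].reshape(-1,2)
E
python3 - <<'E'
from h import *
a=snap('top','top0');b=snap('scene','scene0')
for s in(a,b): print(s['fx'],-np.array(s['R']).T@np.array(s['t']))
print(r.sense())
E
```

```text
541.3698362690699 [0.2666559  0.16110745 1.48925331]
531.1581807860821 [1.02190797 0.6716585  1.05064039]
{'clock': 0.1, 'joints': array([-7.78468287e+01,  5.25714046e+00,  7.05734221e+01, -8.30986642e-05,
        1.04265138e+02, -3.24929267e+00]), 'joint_vel': array([ 0.03423322, -0.12073791, -0.22553397,  0.01105255,  0.04418423,
        0.01793472]), 'joint_torque': array([ 3.24380460e-03, -4.47858667e+01, -4.07571065e+01,  7.02171167e-02,
        2.83850619e-02, -1.12872333e-04]), 'tcp_pos': array([ 0.15936143, -0.5785042 ,  0.40365232]), 'orientation': array([-1.79904449e+02, -5.34388093e-03,  1.54024391e+01]), 'contact_force': array([-0.35979783,  0.23851926,  0.99059915]), 'torque': array([-0.02086788, -0.00725804, -0.02856755]), 'gripper_force': 0.0, 'opening': 0.08743867494916234}
```

View pics/top0.png

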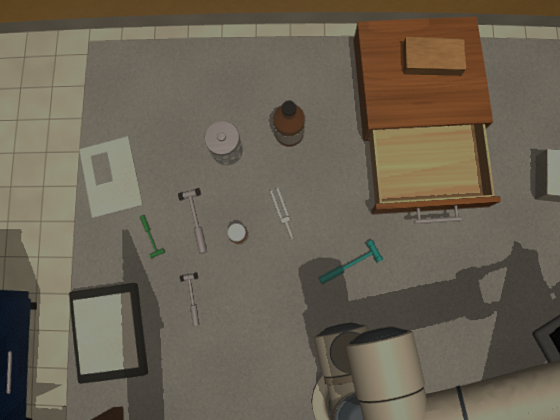

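View pics/scene0.png

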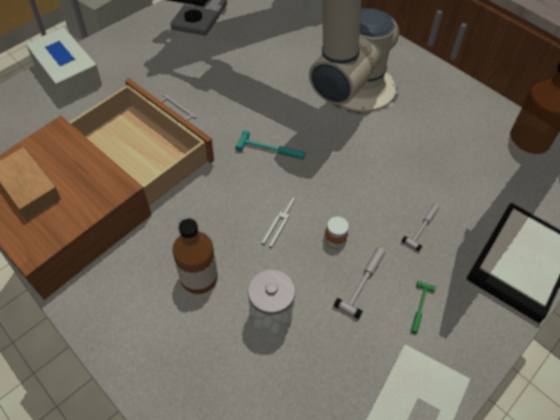

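Hammer candidates in the top view are the large steel one (193,220), the small steel one (191,298), the green one (150,237) and the turquoise one (352,262). I choose the large steel one. The fork is at (282,213) and the jar at (236,232). Next I check this in close crops.

```bash
python3 - <<'E'
from h import *
im=cv2.imread('pics/top0.png')
cv2.imwrite('pics/c1.png',cv2.resize(im[180:330,170:310],None,fx=4,fy=4,interpolation=cv2.INTER_CUBIC))
cv2.imwrite('pics/c2.png',cv2.resize(im[110:235,345:505],None,fx=4.8,fy=4.8,interpolation=cv2.INTER_CUBIC))
E
```

```text
(no output)
```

View pics/c1.png

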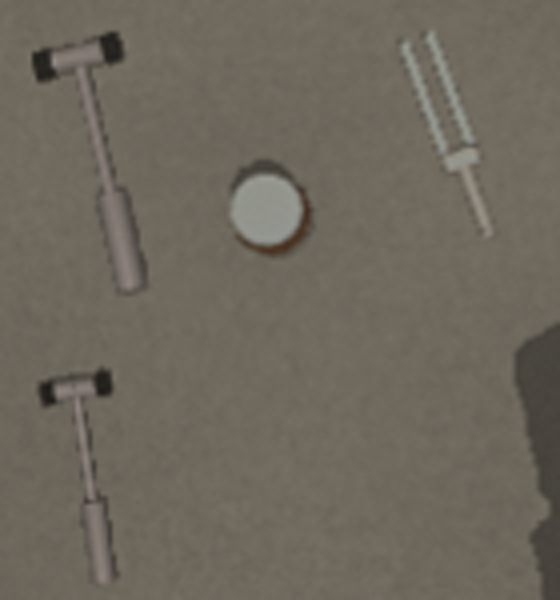

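View pics/c2.png

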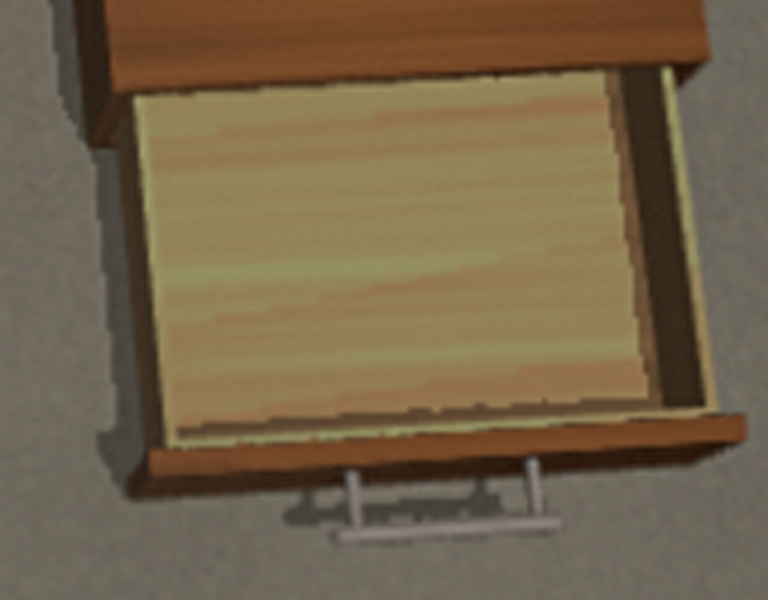

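```bash
python3 - <<'E'
from h import *
np.set_printoptions(precision=4,suppress=True)
s=load('top0')
def c1(p,z): return px2w(s,[(170+(p[0]+.5)/4-.5,180+(p[1]+.5)/4-.5)],z)[0]
def c2(p,z): return px2w(s,[(345+(p[0]+.5)/4.8-.5,110+(p[1]+.5)/4.8-.5)],z)[0]
hd=c1((78,57),.018);ge=c1((131,291),.011);sm=c1((109,188),.011)
d=hd-ge;print('hammer',hd,ge,sm,np.linalg.norm(d[:2]),np.degrees(np.arctan2(d[1],d[0])),'barlen',np.linalg.norm(c1((36,66),.011)-c1((121,46),.011)))
t=(c1((405,42),.008)+c1((432,33),.008))/2;e=c1((489,236),.007);d=t-e
print('fork',t,e,np.linalg.norm(d[:2]),np.degrees(np.arctan2(d[1],d[0])),(t+e)/2)
print('jar',c1((267,210),.062))
a,b=c2((334,537),.076),c2((560,523),.076);d=a-b
print('handle',a,b,np.linalg.norm(d),(a+b)/2,np.degrees(np.arctan2(d[1],d[0])))
a,b=c2((150,452),.1),c2((746,417),.1);d=a-b
print('panel',a,b,np.linalg.norm(d),(a+b)/2,np.degrees(np.arctan2(d[1],d[0])))
print('bottomleft corner',c2((178,436),.022))
a,b=c2((113,92),.112),c2((708,62),.112);d=a-b
print('topboard',a,b,np.linalg.norm(d),(a+b)/2,np.degrees(np.arctan2(d[1],d[0])))
print(px2w(s,[(280,120),(222,138),(289,105)],[.1,.14,.21]))
print(s['R'])
E
```

```text
hammer [0.5643 0.4443 0.018 ] [0.4014 0.4043 0.011 ] [0.4729 0.4213 0.011 ] 0.16774305724259905 13.796291653316867 barlen 0.06146571413194857
fork [0.579  0.2068 0.008 ] [0.4395 0.1581 0.007 ] 0.14776807905651881 19.242602393503848 [0.5092 0.1824 0.0075]
jar [0.4508 0.3059 0.062 ]
handle [ 0.4756 -0.1655  0.076 ] [ 0.4828 -0.2926  0.076 ] 0.12728546137607788 [ 0.4792 -0.229   0.076 ] 93.23713642196351
panel [ 0.5192 -0.0612  0.1   ] [ 0.5376 -0.3934  0.1   ] 0.3327201971868793 [ 0.5284 -0.2273  0.1   ] 93.18054742658559
bottomleft corner [ 0.5426 -0.0901  0.022 ]
topboard [ 0.7195 -0.0456  0.112 ] [ 0.7383 -0.3829  0.112 ] 0.33779451931670856 [ 0.7289 -0.2143  0.112 ] 93.18518318259423
[[0.7492 0.1888 0.1   ]
 [0.6876 0.3391 0.14  ]
 [0.7502 0.1641 0.21  ]]
[[ 0.0002 -0.9997 -0.0236]
 [-0.9852  0.0038 -0.1714]
 [ 0.1714  0.0233 -0.9849]]
```

The crops show the large hammer's head at c1 (78,57) and grip end at (131,291). The fork tips are near (418,38) with the stem end at (489,236), and the jar cap is at (267,210). The lengths come out right: hammer 168 mm against 170, fork 148 against 150, unit width 338 against 340. The drawer yaw is 3.2° and q is about 0.20. Next I check IK for the whole plan and look at the hammer from above.

```bash
cat >> h.py <<'E'
Y=3.2; e=np.array([np.cos(np.radians(Y)),np.sin(np.radians(Y))]); n=np.array([-e[1],e[0]])
DF=np.array([.535,-.226])
def D(x,y): return DF+x*e+y*n
def P(xy,z): return [xy[0],xy[1],z+.163]   # z: grasp point height
HM=(np.array([.5025,.429]),193.8-360); FK=(np.array([.509,.182]),19.2); JR=(np.array([.451,.306]),60.)
HD=(D(.05,-.055),Y+90); FD=(D(.095,.082),Y); JD=(D(.13,-.05),Y)
def st(tag=''):
    s=r.sense(); print(tag,round(s['clock'],2),np.round(s['tcp_pos'],4),np.round(s['orientation'],1),'open',round(s['opening'],4),'gf',round(s['gripper_force'],1),'F',np.round(s['contact_force'],1)); return s
E
python3 - <<'E'
from h import *
for nme,(p,y) in dict(HM=HM,FK=FK,JR=JR,HD=HD,FD=FD,JD=JD,push0=(D(-.11,0),Y),push1=(D(.15,0),Y)).items():
    print(nme,p,[None if (q:=r.inverse_kinematics(P(p,z),[180,0,y])) is None else np.round(q) for z in(.024,.17,.22)])
r.reach(P(HM[0]-[.0,0],.20),[180,0,HM[1]]); st(); s=snap('wrist','w1')
d=np.array([np.cos(np.radians(13.8)),np.sin(np.radians(13.8))])
for x,z in((0,.016),(.065,.022),(-.105,.011)): print(w2px(s,[[*(HM[0]+x*d),z]]))
E
```

```text
HM [0.5025 0.429 ] [array([ 38.,  18.,  78.,   0.,  84., -66.]), array([ 38.,  14.,  67.,   0.,  98., -66.]), array([ 38.,  15.,  62.,   0., 103., -66.])]
FK [0.509 0.182] [array([16.,  0., 98., -0., 82., 87.]), array([16., -4., 87., -0., 97., 87.]), array([ 16.,  -4.,  82.,  -0., 102.,  87.])]
JR [0.451 0.306] [array([31.,  1., 97., -0., 82., 61.]), array([31., -3., 86., -0., 97., 61.]), array([ 31.,  -3.,  81.,  -0., 102.,  61.])]
HD [ 0.58799222 -0.27812317] [array([-28.,  16.,  80.,   0.,  83., -32.]), array([-28.,  13.,  69.,   0.,  98., -32.]), array([-28.,  13.,  64.,   0., 103., -32.])]
FD [ 0.62527451 -0.13882481] [array([-16.,  15.,  82.,  -0.,  83.,  71.]), array([-16.,  11.,  71.,  -0.,  98.,  71.]), array([-16.,  11.,  66.,  -0., 103.,  71.])]
JD [ 0.66758837 -0.26866524] [array([-25.,  27.,  67.,  -0.,  86.,  62.]), array([-25.,  24.,  56.,  -0., 100.,  62.]), array([-25.,  25.,  50.,  -0., 105.,  62.])]
push0 [ 0.42517152 -0.23214037] [array([-33.,  -9., 107.,  -0.,  82.,  54.]), array([-33., -13.,  95.,  -0.,  98.,  54.]), array([-33., -13.,  90.,  -0., 103.,  54.])]
push1 [ 0.68476611 -0.21762677] [array([-20.,  27.,  67.,  -0.,  86.,  66.]), array([-20.,  24.,  56.,  -0., 100.,  66.]), array([-20.,  24.,  50.,  -0., 105.,  66.])]
 3.8 [0.503  0.4284 0.3631] [-180.     0.  -166.3] open 0.0878 gf 0.0 F [-0.5  1.   0.6]
[[278.81108317 196.20674027]]
[[278.83761136 254.57192031]]
[[278.78799727  92.68106029]]
```

View pics/w1.png

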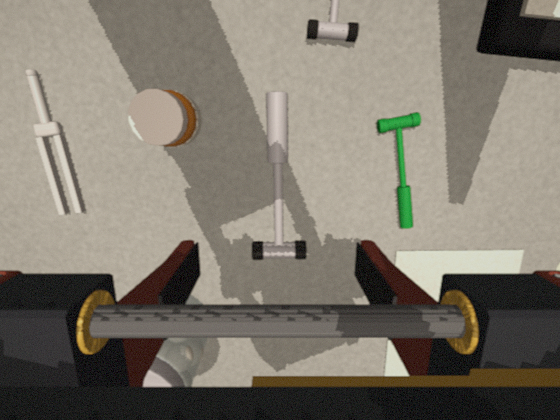

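The wrist view shows the hammer head at (279,250) and grip end at (277,92), within about 2 mm of the prediction. I pick it up and place it.

```bash
cat >> h.py <<'E'
def pick(o,z,f,hover=True):
    R=[180,0,o[1]]
    if hover: r.reach(P(o[0],.16),R)
    r.servo_line(P(o[0],z+.03),None,.25); r.servo_line(P(o[0],z),None,.08); r.grab(f); st('grabbed')
    r.servo_line(P(o[0],z+.15),None,.2); st('lifted')
def place(o,z,dz=.023):
    R=[180,0,o[1]]
    r.reach(P(o[0],.19),R); s=st('over')
    r.servo_line(P(o[0],z+dz+.03),None,.2); r.servo_line(P(o[0],z+dz),None,.05); st('down'); r.let_go(); r.wait(.2)
    r.servo_line(P(o[0],z+.05),None,.12); r.servo_line(P(o[0],.19),None,.25); st('up')
E
python3 - <<'E'
from h import *
s=load('w1')
a=px2w(s,[(30,71),(62,214),(81,211),(158,117)],[.005,.008,.008,.062]);t=(a[1]+a[2])/2;d=t-a[0]
print('fork',(t+a[0])/2,np.linalg.norm(d),np.degrees(np.arctan2(d[1],d[0])),'jar',a[3])
pick(HM,.0235,40,False)
place(HD,.0235)
snap('top','t2')
im=cv2.imread('pics/t2.png');cv2.imwrite('pics/c3.png',cv2.resize(im[110:235,345:505],None,fx=4.8,fy=4.8,interpolation=cv2.INTER_CUBIC))
E
```

```text
fork [0.50824039 0.18254464 0.0065    ] 0.14764513514439187 20.817100872752935 jar [0.44955806 0.30818029 0.062     ]
grabbed 6.31 [0.5025 0.429  0.1865] [-180.    -0.  -166.2] open 0.0089 gf 40.0 F [ 0.2  0.8 -1.2]
lifted 7.21 [0.5024 0.4289 0.3346] [-1.799e+02 -1.000e-01 -1.662e+02] open 0.0087 gf 40.0 F [ 0.6 -0.1 -2.2]
over 9.73 [ 0.5884 -0.2772  0.353 ] [180.   -0.   93.3] open 0.0088 gf 40.0 F [ 0.  -0.7 -1.7]
down 11.2 [ 0.588  -0.2781  0.2092] [-180.    -0.    93.2] open 0.009 gf 40.0 F [-0.2  0.1 -1.4]
up 13.66 [ 0.5879 -0.2781  0.3511] [-1.799e+02 -1.000e-01  9.320e+01] open 0.0877 gf 0.0 F [-0.2 -0.8 -1.4]
```

```bash
sed -i 's/^HM=.*/HM=(np.array([.5025,.429]),193.8-360); FK=(np.array([.5085,.182]),20.); JR=(np.array([.4505,.307]),60.)/' h.py
python3 - <<'E'
from h import *
r.reach(P(FK[0],.16),[180,0,FK[1]]); snap('top','t3')
im=cv2.imread('pics/t3.png');cv2.imwrite('pics/c3.png',cv2.resize(im[110:235,345:505],None,fx=4.8,fy=4.8,interpolation=cv2.INTER_CUBIC))
pick(FK,.0225,20,False)
E
```

```text
grabbed 17.62 [0.5085 0.182  0.1854] [-180.    0.   20.] open 0.0257 gf 20.0 F [0.4 0.7 0.1]
lifted 18.52 [0.5083 0.1819 0.3338] [-1.8e+02  1.0e-01  2.0e+01] open 0.0257 gf 20.0 F [ 0.6 -0.3 -0.5]
```

View pics/c3.png

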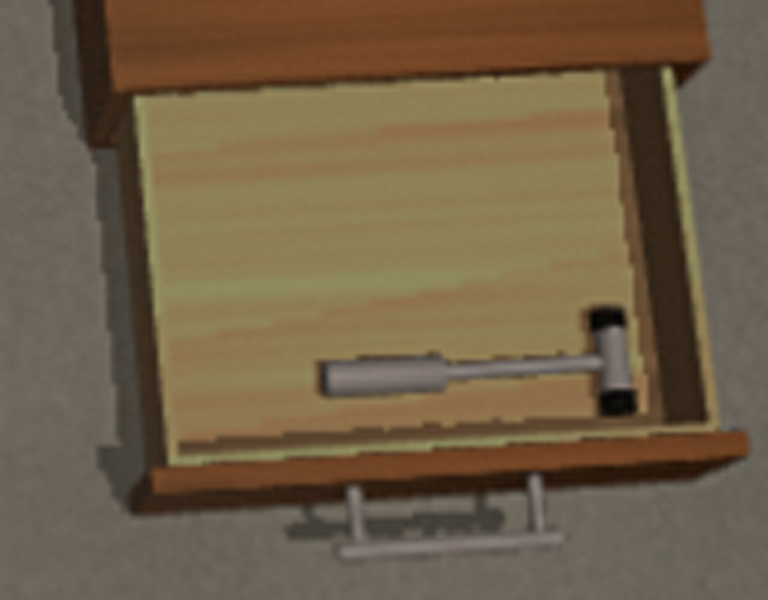

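The crop shows the hammer lying flat in the drawer. The opening fingers pushed the drawer out about 8 mm, with the panel corner moving from (150,452) to (152,470). That's harmless, and it leaves the planned world positions for the fork and jar with good clearances. I carry on.

```bash
python3 - <<'E'
from h import *
place(FD,.0225)
pick(JR,.024,25)
snap('top','t4')
im=cv2.imread('pics/t4.png');cv2.imwrite('pics/c4.png',cv2.resize(im[110:235,345:505],None,fx=4.8,fy=4.8,interpolation=cv2.INTER_CUBIC))
E
```

```text
over 19.82 [ 0.6253 -0.1376  0.3528] [-180.     0.     3.3] open 0.0257 gf 20.0 F [ 0.3 -0.6 -0.4]
down 21.29 [ 0.6252 -0.1389  0.2082] [-180.     0.     3.2] open 0.0252 gf 20.0 F [ 0.5 -0.9 -1.7]
up 23.54 [ 0.6252 -0.1388  0.3511] [-1.8e+02  1.0e-01  3.2e+00] open 0.0879 gf 0.0 F [ 0.5 -0.8 -0.8]
grabbed 27.02 [0.4506 0.307  0.1872] [180.  -0.  60.] open 0.053 gf 25.0 F [ 0.2 -0.6  0.7]
lifted 27.93 [0.4503 0.3069 0.3352] [-1.799e+02  1.000e-01  6.000e+01] open 0.0531 gf 25.0 F [-0.2  0.1 -1.4]
```

View pics/c4.png

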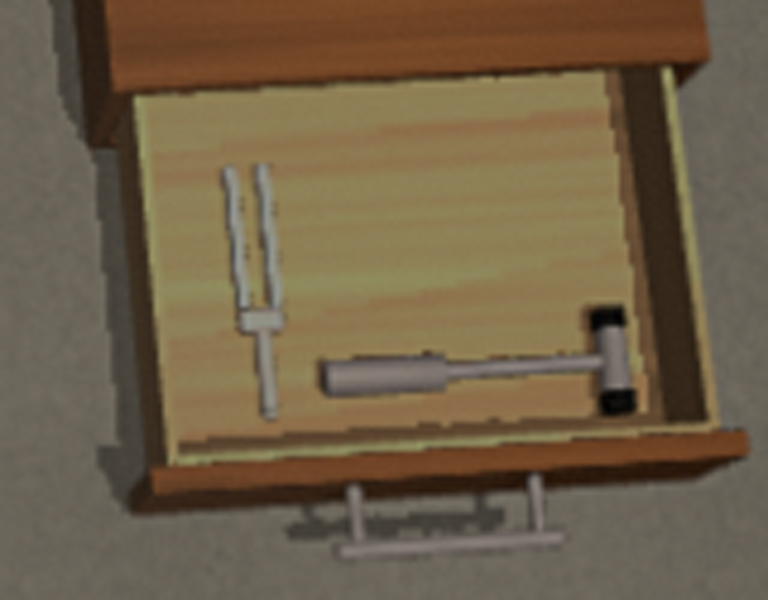

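The crop shows the fork flat at about (255,290), clear of the hammer. I place the jar next and approach for the push.

```bash
python3 - <<'E'
from h import *
place(JD,.024)
r.grab(10)
A=D(-.125,0)
r.reach(P(A,.19),[180,0,Y]); st('front')
snap('top','t5')
im=cv2.imread('pics/t5.png');cv2.imwrite('pics/c5.png',cv2.resize(im[110:235,345:505],None,fx=4.8,fy=4.8,interpolation=cv2.INTER_CUBIC))
r.servo_line(P(A,.069),None,.2); st('low')
E
```

```text
over 30.18 [ 0.668  -0.2673  0.3533] [-180.    -0.     3.3] open 0.0528 gf 25.0 F [-0.7  0.3 -2.6]
down 31.64 [ 0.6675 -0.2687  0.2095] [-180.     0.     3.2] open 0.0533 gf 25.0 F [ 0.2 -0.1 -1.6]
up 33.55 [ 0.6676 -0.2687  0.3511] [-1.799e+02  1.000e-01  3.200e+00] open 0.0877 gf 0.0 F [-0.1 -0.1  0.1]
front 35.91 [ 0.4107 -0.2331  0.3535] [ 1.8e+02 -1.0e-01  3.2e+00] open 0.0004 gf 0.0 F [0.1 0.1 0.4]
low 36.72 [ 0.4107 -0.2332  0.233 ] [ 1.8e+02 -1.0e-01  3.2e+00] open 0.0004 gf 0.0 F [0.4 0.  0.9]
```

View pics/c5.png

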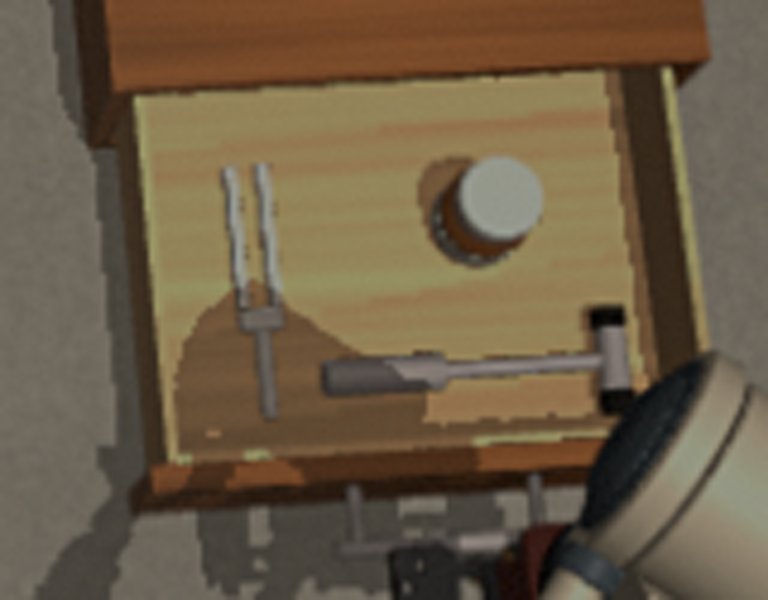

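The crop shows the jar standing upright at (490,210) with all three objects in the drawer. I push gently.

```bash
python3 - <<'E'
from h import *
def go(x,v): # finger axis x in original D frame
    r.servo_line(P(D(x,0),.069),None,v)
go(-.088,.08); st('pre')
go(-.070,.03); st()
go(0.0,.06); st()
go(.10,.06); st()
x=.10
while x<.150:
    x+=.003; go(x,.03); s=r.sense(); f=s['contact_force'][:2]@e
    print(round(x,3),round(f,1),np.round(s['tcp_pos'][:2],4))
    if abs(f)>12: break
st()
E
```

```text
pre 37.33 [ 0.4472 -0.2309  0.2322] [180.    0.    3.2] open 0.0008 gf 0.0 F [-0.8  0.  -0.5]
 38.08 [ 0.4652 -0.2298  0.2319] [-180.    -0.     3.2] open 0.0005 gf 0.0 F [ 0.1 -0.1 -0.3]
 39.39 [ 0.5349 -0.2262  0.2321] [180.   -0.    3.2] open 0.0004 gf 0.0 F [ 0.  -0.2 -0.2]
 41.21 [ 0.6347 -0.2205  0.2321] [180.   -0.    3.2] open 0.0005 gf 0.0 F [-0.2  0.  -1.2]
0.103 -0.1 [ 0.638  -0.2203]
0.106 0.5 [ 0.641  -0.2201]
0.109 0.3 [ 0.644  -0.2199]
0.112 0.3 [ 0.647  -0.2197]
0.115 0.1 [ 0.65   -0.2196]
0.118 -0.1 [ 0.653  -0.2194]
0.121 -0.5 [ 0.656  -0.2192]
0.124 -0.2 [ 0.659  -0.2191]
0.127 -0.2 [ 0.662  -0.2189]
0.13 -9.8 [ 0.6636 -0.219 ]
0.133 -21.7 [ 0.6649 -0.2191]
 43.96 [ 0.6649 -0.2191  0.232 ] [-179.9    0.7    3.1] open 0.0004 gf 11.2 F [-21.8   2.    9.9]
```

```bash
python3 - <<'E'
from h import *
r.servo_line(P(D(.05,0),.069),None,.1); r.servo_line(P(D(.02,0),.22),None,.25)
r.reach(P(D(-.15,.0),.24),[180,0,Y]); st(); a=snap('top','t6');b=snap('scene','s6')
cv2.imwrite('pics/c6.png',np.hstack([cv2.resize(a['frame'][0:240,340:510,::-1],(400,565)),cv2.resize(b['frame'][60:340,0:200,::-1],(400,565))]))
E
```

```text
46.42 [ 0.3858 -0.2345  0.4017] [-1.799e+02  1.000e-01  3.200e+00] open 0.0005 gf 0.0 F [ 0.6 -0.6  0.1]
```

View pics/c6.png

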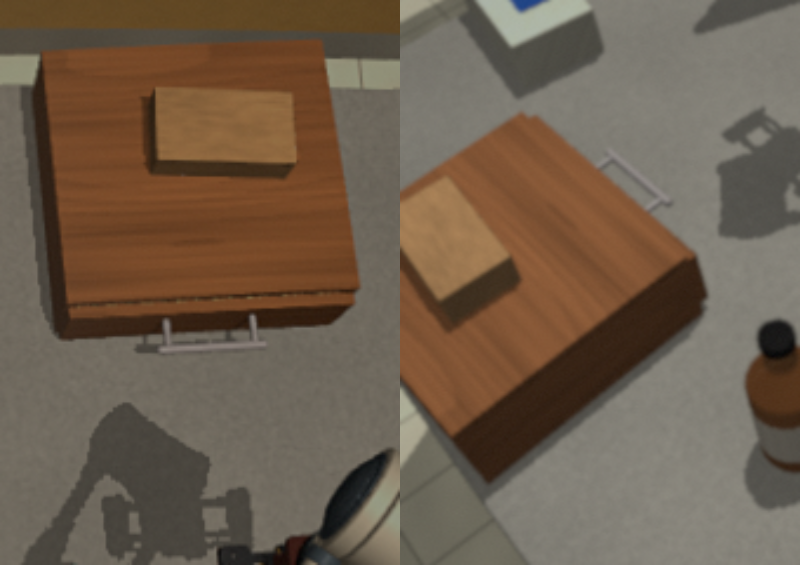

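The drawer is shut: its panel meets the top board at about (210,298), the robot is clear of everything, and the bottle is undisturbed.

```bash
python3 -c "
from station import r
print(r.hand_in())"
```

```text
the job is handed in; nothing more can be done
None
```

The hammer, fork and jar are in the drawer, with the jar upright. The drawer is pushed fully shut, and the job was handed in at about 46 s of the 72 s allowed.

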